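Try the right key in the smithy chest's cam lock

ROBOT

A 6-joint arm with a two-finger parallel gripper is mounted at the origin on the work surface. World frame = base frame: x ahead of the robot, y to its left, z up, the work surface at z = 0. Lengths are in m, angles in degrees, forces in N, time in s.
With the tool pointing down it reaches from about 0.4 to 0.825 m from the base axis. Payload 7 kg.
Tool frame: the origin (TCP) lies at the very end of the fingers, on their centre line; the grasp point (between the pads) lies 19 mm behind it (ctrl.pinch_z is the distance from the TCP to the grasp point, in m); z points along the fingers, x is the direction in which the jaws open and shut, and the axes are right-handed (so a half turn about z gives the same grasp; the last joint's range is limited). The gripper opens to 88 mm and grips with 3 to 60 N. Pads are 19 mm wide; open, the fingers measure 130 mm over their backs; the gripper's body (78 mm by 193 mm) begins 47 mm behind the grasp point.
Start: joints at [85.147, 20.546, 0.682, 0, -70.136, -16.507], TCP at [0.246, 0.629, 0.227] pointing down, gripper open.
Joint ranges: [-176.03, 176.03], [-82.01, 121.73], [-58.28, 71.71], [-173.87, 95.51], [-174.79, -0.11], [-173.66, 173.66]. Speed limits (degrees/s): [136.94, 136.94, 172.46, 180, 180, 180].

INTERFACE

Orientations are given as [roll, pitch, yaw] about the fixed x, y, z axes, in that order (R = Rz(yaw) Ry(pitch) Rx(roll)).
In Python, from plant import ctrl gives the robot as it stands.
- The arm moves only by the tool carry_out, never from a script. Its argument "increments" is a list of rows, each a list of 7 numbers: the turn, a rotation vector about the world's x, y, z in degrees, then the shift along the world's x, y, z in mm, then the closure, from 0 (fully open) to 1 (shut). In form: [[ax, ay, az, dx, dy, dz, grip], ...]. A call has 1 to 20 rows; each row is the pose to reach, as a shift and turn from the pose commanded when the call began; what a row does not reach only later rows make up. A row lasts 1/8 s, in which the tool goes at most 62.5 mm and 10.7 degrees, less where a joint would pass 70% of its speed; a pose out of reach is approached as far as the arm can. A call with a gripper value outside its range is refused whole. The fingers move at their own pace and stop on an object; the grip force is fixed at half the most. Time passes only in rows, so rows that repeat a pose let the fingers close. It gives the time, the measured TCP pose, the force and the opening at its end, in the units of the state.
- ctrl.get_obs(): the state, without advancing time (a new reading comes with each control period).
- ctrl.snapshot(name): name is "side" or "top"; returns a dict with "pixels" (480x640x3 uint8, blue, green, red), "intrinsics" (3x3 intrinsics, pixels), "rvec" (rotation vector, rad) and "tvec" (3), from world to camera coordinates, as OpenCV has them. Camera axes: x right, y down, z forward; pixel columns grow to the right and rows downward; lengths in m; the calibration is good to about 2 mm. A picture is of the moment at which its call begins. There is no depth.
- ctrl.close_job(): hands the job in, once; it reports no verdict.
Trained networks look in a picture, given as the dict that the camera call returned (one of the last four; its "shot" number tells which), for a name from the list of things; names that differ only in an ending like _2 or _b are one class to them, and where a whole thing is asked for, a point or a joint stands for the part that bears it (a point fixed in the world has none). Each returns a list of dicts, best first, with "confidence" (0 to 1); they miss things now and then, are a little off and sometimes report something else, mostly with a low value. They report only what shows in the picture. A call takes as long as a camera call. They do not tell look-alikes from the thing itself.
- ctrl.search_frame(picture, label): "centre" ([x, y, z] in m, in world coordinates, good to about 4 mm: the middle of the surface that is visible of it).
- ctrl.outline_of(picture, label): "pixels" (480x640 bool, what is visible of it).
The state is a dict: "clock": time; "joint_pos": joint angles; "qvel": joint speeds; "tau": joint torques, N m; "tool_pos": TCP position; "orientation": TCP orientation; "force": force on the tool from outside, world axes, zero at the start; "moment": the same for the moment, N m; "opening": finger opening in m.
Only numpy, scipy, OpenCV 4.12 (cv2) and the standard library are available. Lean on these libraries where they do the work, as an engineer would, in place of code of your own. Each camera call takes 0.05 s, during which the arm holds its last target. There are 200 camera calls.

TASK

The green steel chest on the workshop bench is locked. One of the two finished keys hanging in the wooden rack fits its cam lock: put that key fully into the slot, turn it clockwise (seen from above) as far as it will go so that the latch tongue draws back, then take it out and set it aside in the empty tin. At the end the other finished key must be hanging upright in the rack, and the lock must still be open.

Things in the scene. Friction and masses are not known exactly. Their poses are not given: they have to be found in the camera images.
- key_flat: Steel key hanging by its collar in one of the wooden rack's 3 gaps (75 mm apart), bit down. Origin: centre of collar underside (60 mm above bench at start), z up. Collar dia 48, z 0 to 6; stem dia 13; handle a plain rectangular plate, 40 wide (y), 10 thick (x), z 31 to 65: pinch its thickness from above. Bit: flat blade 30 wide (y), 6 thick (x), z 0 to -35. About 160 g. Lift 45 mm to clear the rack.
- key_square: Steel key, same collar, stem, origin, axes and way of hanging. T handle: bar 64 long (y), dia 12, at z 59. Bit: 20 x 20 mm square, z 0 to -35. The third key in the rack, with a ring handle, is an unlisted spare blank with a plain 12 mm round pin. Which key hangs in which gap varies.
- slot (a point): Centre of the mouth of the lock's slot, 114 mm above the bench, on the steel rotor in the fixed green chest's lid (200 x 180 mm, 100 high). Turns with the rotor; y along the slot, z up. Slot 38 (y) x 12 mm (x), open below, with a 5 mm 45-degree lead-in. A fully inserted key's collar rests on the rotor, underside at this height. A 6 mm blade has about 0.2 rad of play before it drives the rotor.
- lock (a joint): Angle of the lock's rotor, rad: 0 to 0.1 at the start (locked), grows clockwise seen from above, stop at 1.05 (open, latch tongue at the chest's far side drawn in). Friction about 0.12 N m, no spring: it stays where it is left. Its axis is vertical through slot.
- tin: Empty round open metal tin fixed to the bench between rack and chest: straight-sided, 90 mm in diameter, 62 mm high, wall 3 mm, floor 5 mm thick. Origin: centre of its underside. A key let down in it bit first, close to the floor, leans on the rim when released and stays.
Not all that is in view belongs to the job. Leave any blue look-alike of the key_flat alone. Leave any red look-alike of the tin alone.

How it is judged:
By the outcome, as a careful person would: the job done as asked, in the order asked, and still so for the second after the job is handed in, with the robot touching nothing.
It also fails if it takes over 54 s, if anything falls off the work surface, if the arm or the gripper's body presses on something with over 40 N, if the wrist force passes 120 N, or if a joint passes its speed limit or range.

## Working session

There is one attempt and no reset: what is moved stays moved. The work goes in short steps, Python scripts to look and compute and a tool call to move; the robot and the scene stay as the last step left them, time stands still between calls to the robot, and variables do not carry over. Pictures are saved under pics/ and viewed, about 8 in all and at most 12, crops included, and the job is handed in when it is done.

Besides the shell and the picture viewer there is one more tool, called after "Emit:" as name(argument=value, ...) on one line, values as JSON. carry_out: Moves the arm, as the interface text tells. Its arguments: {"type":"object","properties":{"increments":{"type":"array"}},"required":["increments"]}

```bash
mkdir -p pics && ls && cat > h.py <<'E'
import numpy as np, cv2
from plant import ctrl
def P(s):
    R=cv2.Rodrigues(np.array(s["rvec"],float))[0]; return np.array(s["intrinsics"],float),R,np.array(s["tvec"],float).ravel()
def proj(s,X):
    K,R,t=P(s); c=(np.atleast_2d(X)@R.T+t)@K.T; return c[:,:2]/c[:,2:]
def at_z(s,uv,z):
    K,R,t=P(s); uv=np.atleast_2d(uv).astype(float); d=np.c_[uv,np.ones(len(uv))]@np.linalg.inv(K).T@R; o=-R.T@t
    return o+d*((z-o[2])/d[:,2])[:,None]
E
python3 - <<'E'
from h import *
for n in("top","side"):
    s=ctrl.snapshot(n); cv2.imwrite(f"pics/{n}0.png",s["pixels"])
    K,R,t=P(s); print(n,"cam",(-R.T@t).round(3),K[0,0])
    for l in("key_flat","key_square","slot","lock","tin"):
        for d in ctrl.search_frame(s,l)[:4]: print(l,np.round(d["centre"],3),round(d["confidence"],2),proj(s,d["centre"]).round(0)[0])
print(ctrl.get_obs())
E
```

```text
pics
top cam [4.370e-01 1.000e-03 1.239e+00] 608.2973017670656
key_flat [0.593 0.258 0.068] 0.66 [196. 194.]
key_flat [0.691 0.232 0.041] 0.66 [211. 147.]
key_square [0.596 0.191 0.067] 0.93 [231. 191.]
slot [ 0.531 -0.294  0.117] 0.73 [489. 216.]
lock [ 0.53  -0.294  0.112] 0.72 [488. 216.]
tin [ 0.348 -0.03   0.004] 0.77 [347. 315.]
tin [0.476 0.007 0.003] 0.6 [327. 252.]
side cam [0.495 0.516 0.748] 472.1613666095546
key_flat [0.589 0.267 0.067] 0.69 [268. 384.]
key_flat [0.691 0.235 0.043] 0.63 [209. 363.]
key_square [0.601 0.194 0.066] 0.62 [269. 338.]
slot [ 0.531 -0.292  0.118] 0.95 [337. 119.]
lock [ 0.53  -0.292  0.11 ] 0.83 [338. 122.]
tin [ 0.475 -0.004  0.028] 0.92 [354. 257.]
{'clock': 0.6, 'joint_pos': array([ 8.51479692e+01,  2.05448589e+01,  6.80815790e-01, -1.66101072e-03,
       -7.01362230e+01, -1.65094226e+01]), 'qvel': array([ 0.0625109 , -0.03353054,  0.0353937 , -0.02832992, -0.09797518,
       -0.03863244]), 'tau': array([ 1.11737416e-03, -5.81988144e+01,  2.93183649e+01,  6.99950159e+00,
        1.24532563e-02, -7.84248527e-06]), 'tool_pos': array([0.24583917, 0.62859761, 0.22656427]), 'orientation': array([ 1.79998578e+02, -6.99046539e-04, -1.11362018e+02]), 'force': array([-0.62755594,  0.85767006,  0.35694081]), 'moment': array([-0.02931573, -0.04002403,  0.01901623]), 'opening': 0.08753188377388482}
```

View pics/top0.png

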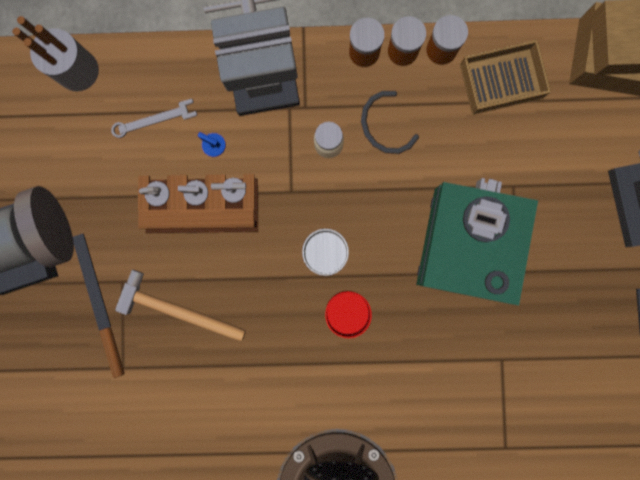

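View pics/side0.png

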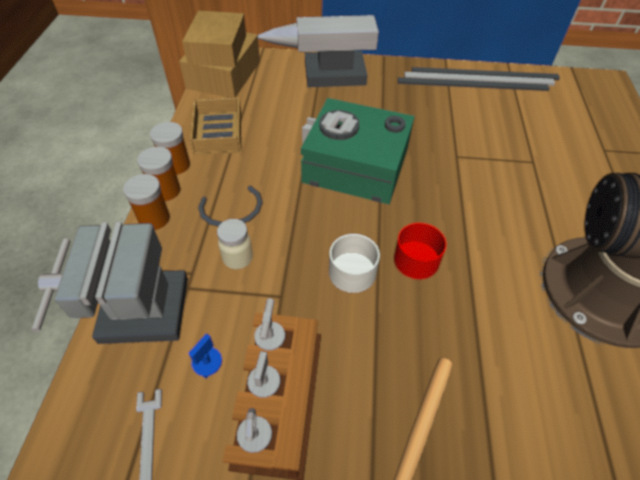

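The pictures show three keys in the rack (top px (155,193), (195,193), (232,190)), with the blue look-alike at (212,145). The white tin is at (326,252), the red look-alike at (348,314) and the slot at (487,218). Next I'll enlarge the keys and the lock.

```bash
python3 - <<'E'
from h import *
a=cv2.imread("pics/top0.png");b=cv2.imread("pics/side0.png")
f=lambda im,x,y,w,h,W,H:cv2.resize(im[y:y+h,x:x+w],(W,H),interpolation=cv2.INTER_CUBIC)
o=np.zeros((600,800,3),np.uint8)
o[:300,:560]=f(a,130,165,140,75,560,300)
o[300:,:300]=f(b,220,290,110,190,300,300*2)[:300] if 0 else f(b,222,290,100,100,300,300)
o[300:,300:600]=f(b,222,375,100,100,300,300)
o[:240,560:]=f(a,457,190,60,60,240,240)
o[300:500,600:]=f(b,315,100,50,50,200,200)
cv2.imwrite("pics/crop1.png",o)
E
```

```text
(no output)
```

View pics/crop1.png

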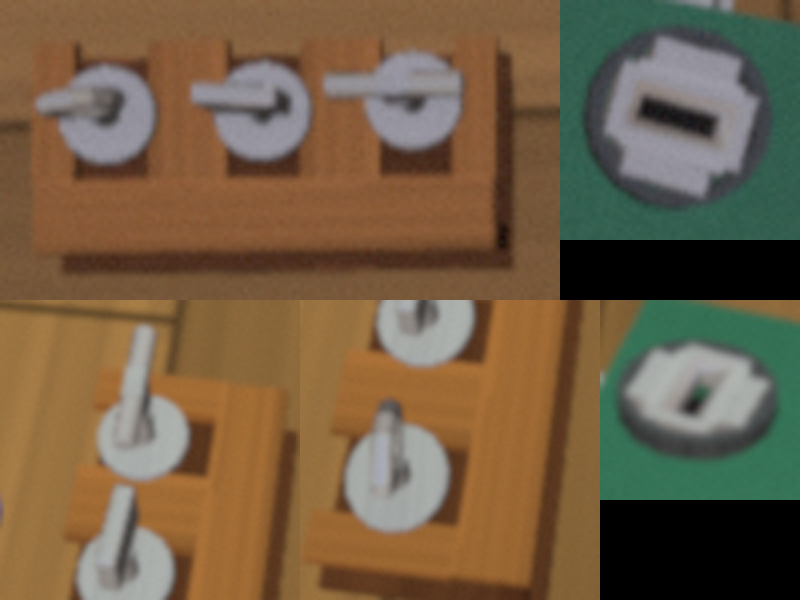

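```bash
cat >> h.py <<'E'
from scipy.optimize import minimize
def circ(r,z,n=40):
    a=np.linspace(0,2*np.pi,n); return np.c_[r*np.cos(a),r*np.sin(a),0*a+z]
def box(x,y,z0,z1): return np.array([[i*x/2,j*y/2,z] for i in(-1,1) for j in(-1,1) for z in(z0,z1)])
C=np.r_[circ(.024,0),circ(.024,.006)]; S=np.r_[circ(.0065,.006),circ(.0065,.04)]
FLAT=[C,S,box(.010,.040,.031,.065)]
SQ=[C,np.r_[circ(.0065,.006),circ(.0065,.059)],box(.012,.064,.053,.065)]
TIN=[np.r_[circ(.045,0),circ(.045,.062)]]
def place(pts,x,y,z,yaw):
    c,s=np.cos(yaw),np.sin(yaw); return pts@np.array([[c,s,0],[-s,c,0],[0,0,1]])+[x,y,z]
def draw(s,parts,x,y,z,yaw,sc=8):
    m=np.zeros((480*4,640*4),np.uint8)
    for p in parts:
        h=cv2.convexHull((proj(s,place(p,x,y,z,yaw))*4+1.5).astype(np.float32)); cv2.fillPoly(m,[np.round(h).astype(np.int32)],255)
    return cv2.resize(m,(640,480),interpolation=cv2.INTER_AREA)/255.
def fit(shots,label,parts,g,z,yaw0=0,free=True):
    ms=[]
    for s in shots:
        best=None
        for d in ctrl.outline_of(s,label):
            ys,xs=np.nonzero(d["pixels"]); e=np.hypot(*(np.array([xs.mean(),ys.mean()])-proj(s,[g[0],g[1],z+.03])[0]))
            if best is None or e<best[0]: best=(e,d)
        if best and best[0]<25: ms.append((s,best[1]["pixels"].astype(float)))
    def cost(p):
        r=0
        for s,m in ms:
            d=draw(s,parts,p[0]/100,p[1]/100,z,p[2]/5 if free else yaw0); r+=1-np.minimum(d,m).sum()/np.maximum(d,m).sum()
        return r
    b=None
    for y in ([yaw0-.3,yaw0,yaw0+.3] if free else [yaw0]):
        o=minimize(cost,[g[0]*100,g[1]*100,y*5],method="Nelder-Mead",options=dict(initial_simplex=np.array([[g[0]*100,g[1]*100,y*5]]*4)+np.array([[0,0,0],[1,0,0],[0,1,0],[0,0,1]]),xatol=.01,fatol=1e-4))
        if b is None or o.fun<b.fun: b=o
    return np.r_[b.x[:2]/100,b.x[2]/5],b.fun/max(1,len(ms)),len(ms)
E
python3 - <<'E'
from h import *
T=ctrl.snapshot("top");D=ctrl.snapshot("side")
for z,uv in((.066,(156.7,193.2)),(.066,(195.5,192.5)),(.066,(233,190))): print(at_z(T,uv,z).round(4))
for n,sh in(("T",[T]),("D",[D]),("TD",[T,D])):
    print(n,"flat",fit(sh,"key_flat",FLAT,(.59,.261),.060),"sq",fit(sh,"key_square",SQ,(.596,.188),.060))
    print("tin",fit(sh,"tin",TIN,(.475,0),0,free=False))
# slot from dark pixels
for s,n in((T,"top"),(D,"side")):
    u=proj(s,[.531,-.293,.114])[0]; x,y=u.round().astype(int)
    g=cv2.cvtColor(s["pixels"],cv2.COLOR_BGR2GRAY); c=cv2.resize(g[y-14:y+15,x-18:x+19],None,fx=8,fy=8,interpolation=cv2.INTER_CUBIC)
    m=(c<90).astype(np.uint8); k,l,st,ce=cv2.connectedComponentsWithStats(m)
    for i in range(1,k):
        if st[i,4]>1500:
            p=np.argwhere(l==i)[:,::-1]; p=(p+.5)/8-.5+[x-18,y-14]; w=at_z(s,p,.114)[:,:2]; ev,V=np.linalg.eigh(np.cov((w-w.mean(0)).T)); v=V[:,1]
            r=cv2.minAreaRect((w*1000).astype(np.float32))
            print(n,st[i],w.mean(0).round(4),"axis ang",np.degrees(np.arctan2(v[1],v[0])).round(1),r)
E
```

```text
[[0.5967 0.3354 0.066 ]]
[[0.5959 0.2595 0.066 ]]
[[0.5987 0.1862 0.066 ]]
T flat (array([0.59646861, 0.2606465 , 0.00571926]), np.float64(0.054135936370209525), 1) sq (array([ 0.59896202,  0.18706554, -0.04695788]), np.float64(0.09782791037865635), 1)
tin (array([ 0.47349643,  0.01025648, -0.02994988]), np.float64(0.024981767193592685), 1)
D flat (array([ 0.59829311,  0.26037367, -0.03951492]), np.float64(0.06772688802724025), 1) sq (array([0.60227729, 0.18651235, 0.01765924]), np.float64(0.07684621597541996), 1)
tin (array([0.475, 0.   , 0.   ]), np.float64(0.0), 0)
TD flat (array([0.59716814, 0.26049446, 0.03961029]), np.float64(0.07617680064522175), 2) sq (array([0.60078226, 0.18705949, 0.03811677]), np.float64(0.12309698614573628), 2)
tin (array([ 0.47349643,  0.01025648, -0.02994988]), np.float64(0.024981767193592685), 1)
top [   0    0   79   68 2089] [ 0.5539 -0.266 ] axis ang 117.4 ((550.1951904296875, -268.6227111816406), (18.15798568725586, 15.567606925964355), 88.40489959716797)
top [ 204    0   92   97 3902] [ 0.5475 -0.3221] axis ang -160.9 ((545.4921264648438, -317.050
[... 198 characters left out ...]
871023178100586), 71.74750518798828)
top [ 261  120   35  112 2244] [ 0.5124 -0.3233] axis ang 169.3 ((515.802490234375, -322.15106201171875), (7.795011043548584, 25.804786682128906), 87.49761199951172)
side [ 150   15  109   43 1765] [ 0.5169 -0.3288] axis ang 159.9 ((517.3614501953125, -330.382568359375), (10.725464820861816, 31.97300910949707), 71.42057037353516)
side [   0   60  296  172 9456] [ 0.5362 -0.2637] axis ang 166.6 ((529.3885498046875, -282.308837890625), (77.27411651611328, 69.84436798095703), 5.663617134094238)
side [ 124  127   49   53 1609] [ 0.5286 -0.2783] axis ang 74.2 ((528.4461669921875, -278.80291748046875), (21.956096649169922, 9.220884323120117), 72.47209167480469)
```

The flat key is the one meant. The slot is 38 x 12 mm, so the 20 mm square bit can't enter. Candidates are the middle key at px (195,193), a plain plate; the left one at (155,193), the ring blank; and the right one at (232,190), the T bar. The blue one at (212,145) is the look-alike. Only the middle key matches the plate, and the model fit there is good. I'm moving above it now.

Emit:
carry_out(increments=[[0,0,-4,10,-25,15,0.42],[0,0,-10,25,-70,35,0.42],[0,0,-18,50,-120,55,0.42],[0,0,-27,75,-170,65,0.42],[0,0,-36,100,-215,70,0.42],[0,0,-45,135,-255,70,0.42],[0,0,-54,180,-290,60,0.42],[0,0,-62,230,-320,40,0.42],[0,0,-68.6,285,-345,15,0.42],[0,0,-68.6,330,-360,-10,0.42],[0,0,-68.6,351,-368,-27,0.42],[0,0,-68.6,351,-368,-27,0.42]])

```text
clock: 2.8
tool_pos: [0.597, 0.2594, 0.1972]
orientation: [-179.9, -0.2, 179.9]
force: [-0.3, 0.5, 0.6]
opening: 0.0507
```

```bash
python3 - <<'E'
from h import *
D=ctrl.snapshot("side");T=ctrl.snapshot("top")
o=ctrl.get_obs();print(o["joint_pos"].round(1),o["tool_pos"].round(4))
im=D["pixels"].copy()
c=cv2.resize(im[270:450,180:400],None,fx=3,fy=3,interpolation=cv2.INTER_CUBIC)
for X in place(FLAT[2],.597,.2605,.06,.02):
    u=(proj(D,X)[0]-[180,270]+.5)*3; cv2.circle(c,tuple(u.astype(int)),3,(0,0,255),1)
cv2.imwrite("pics/pre.png",c)
for n,s in(("T",T),("D",D)):
    for d in ctrl.search_frame(s,"tin"): print(n,np.round(d["centre"],3),d["confidence"],proj(s,d["centre"])[0].round())
print(fit([D],"tin",TIN,(.475,.005),0,free=False), fit([T],"tin",TIN,(.475,.005),0,free=False))
E
```

```text
[ 40.8  19.3  -4.7   0.  -66.  -40.7] [0.5966 0.2609 0.1998]
T [ 0.348 -0.034  0.003] 0.95 [349. 315.]
T [0.475 0.011 0.008] 0.94 [325. 252.]
(array([0.475, 0.005, 0.   ]), np.float64(0.0), 0) (array([0.47364774, 0.00998747, 0.04306067]), np.float64(0.026200097492972696), 1)
```

View pics/pre.png

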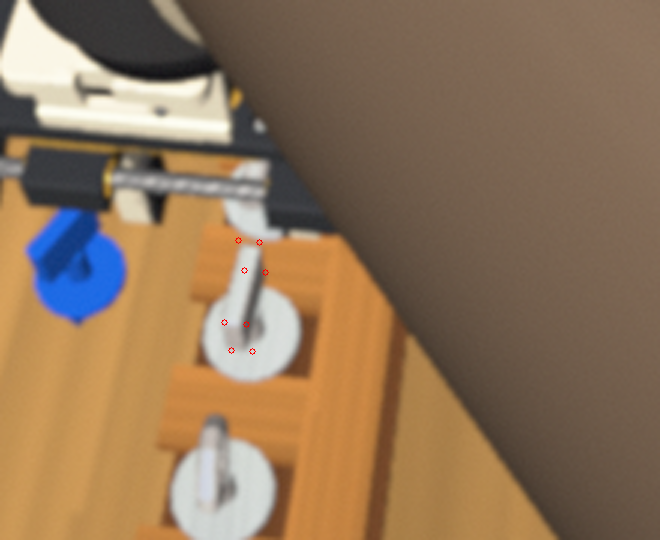

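The picture shows the flat key under the fingers, with its plate at about (245,300) in the crop and the model corners lying on it. The left key at (215,480) has a rounded ring. I'll go down and grip.

Emit:
carry_out(increments=[[0,0,0,0,0,-35,0.42],[0,0,0,0,0,-75,0.42],[0,0,0,0,0,-98,0.42],[0,0,0,0,0,-104,0.42],[0,0,0,0,0,-104,0.42],[0,0,0,0,0,-104,1],[0,0,0,0,0,-104,1],[0,0,0,0,0,-104,1],[0,0,0,0,0,-104,1],[0,0,0,0,0,-104,1]])

```text
clock: 4.35
tool_pos: [0.5969, 0.2606, 0.0957]
orientation: [180.0, 0.0, -180.0]
force: [0.2, -0.7, 0.7]
opening: 0.0098
```

Emit:
carry_out(increments=[[0,0,0,0,0,15,1],[0,0,0,0,0,50,1],[0,0,0,0,0,95,1],[0,0,0,-5,-25,135,1],[0,0,0,-15,-70,155,1],[0,0,-2,-25,-125,160,1],[0,0,-5,-35,-185,160,1],[0,0,-8,-45,-245,160,1],[0,0,-11,-52,-305,160,1],[0,0,-14,-58,-365,160,1],[0,0,-16,-64,-425,155,1],[0,0,-18,-68,-480,145,1],[0,0,-18,-70,-520,130,1],[0,0,-18,-71,-545,115,1],[0,0,-18,-71,-550,105,1],[0,0,-18,-71,-550,105,1],[0,0,-18,-71,-550,105,1]])

```text
clock: 6.48
tool_pos: [0.5264, -0.2887, 0.2015]
orientation: [180.0, 0.1, 162.1]
force: [0.2, 0.6, -1.1]
opening: 0.0096
```

```bash
python3 - <<'E'
from h import *
T=ctrl.snapshot("top");D=ctrl.snapshot("side")
o=ctrl.get_obs();print(o["joint_pos"].round(1),o["tool_pos"].round(4),o["orientation"].round(2),o["opening"],o["force"].round(1))
p=o["tool_pos"]
for s in(D,T):
    print([ (np.round(d["centre"],4),round(d["confidence"],2)) for l in("key_flat","slot") for d in ctrl.search_frame(s,l)])
u=proj(D,[.5256,-.2897,.13])[0].astype(int);x,y=u-[50,38];f=8
c=cv2.resize(D["pixels"][y:y+75,x:x+100],None,fx=f,fy=f,interpolation=cv2.INTER_CUBIC)
def pl(X,col):
    q=((proj(D,X)-[x,y]+.5)*f).astype(np.int32); cv2.polylines(c,[q],True,col,1)
yaw=np.radians(-18)
r=lambda a,b,z:np.array([[a/2,b/2,z],[-a/2,b/2,z],[-a/2,-b/2,z],[a/2,-b/2,z]])
for a,b,z in((.012,.038,-.005),(.022,.048,0)): pl(place(r(a,b,z),.5256,-.2897,.114,yaw),(0,0,255))
k=p[2]-.036
pl(place(r(.006,.03,-.035),p[0],p[1],k,yaw),(255,0,0)); pl(place(circ(.024,0),p[0],p[1],k,yaw),(255,0,0))
cv2.imwrite("pics/hov.png",c)
E
```

```text
[-10.1  14.5 -11.2   0.  -64.1  -7.8] [ 0.5265 -0.2887  0.2015] [1.7999e+02 8.0000e-02 1.6211e+02] 0.009677279961804067 [ 0.3  0.4 -1.9]
[(array([0.6941, 0.2358, 0.043 ]), 0.75), (array([ 0.5268, -0.278 ,  0.1748]), 0.58), (array([ 0.5319, -0.2881,  0.1151]), 0.37), (array([ 0.5325, -0.2905,  0.1151]), 0.97)]
[(array([0.6957, 0.2328, 0.0425]), 0.62), (array([ 0.5157, -0.2718,  0.116 ]), 0.63)]
```

View pics/hov.png

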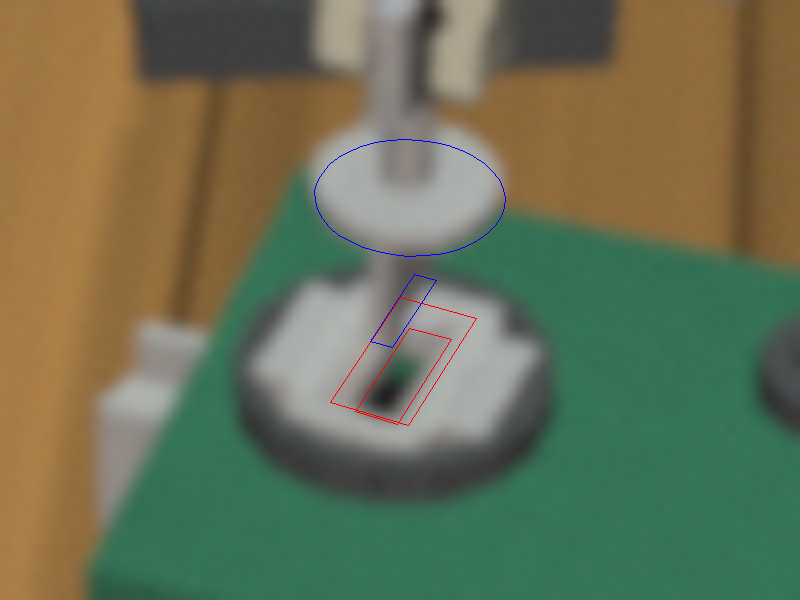

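The picture shows the key's collar at (405,190) and the slot at (395,372) in the crop, aligned within about 1 mm and agreeing in yaw. I'm starting the insertion.

Emit:
carry_out(increments=[[0,0,0,0.3,-0.8,-8,1],[0,0,0,0.3,-0.8,-15,1],[0,0,0,0.3,-0.8,-20,1],[0,0,0,0.3,-0.8,-24,1],[0,0,0,0.3,-0.8,-28,1],[0,0,0,0.3,-0.8,-28,1]])

```text
clock: 7.52
tool_pos: [0.526, -0.2902, 0.1722]
orientation: [-180.0, -0.0, 162.0]
force: [-0.1, 0.8, -0.9]
opening: 0.0096
```

Emit:
carry_out(increments=[[0,0,0,0,0,-6,1],[0,0,0,0,0,-12,1],[0,0,0,0,0,-17,1],[0,0,0,0,0,-21,1],[0,0,0,0,0,-23,1],[0,0,0,0,0,-23,1]])

```text
clock: 8.28
tool_pos: [0.5263, -0.2902, 0.1497]
orientation: [180.0, 0.0, 162.0]
force: [-0.1, -0.3, -0.4]
opening: 0.0098
```

Emit:
carry_out(increments=[[0,0,0,0,0,-1,1],[0,0,0,0,0,-1.5,1],[0,0,0,0,0,-1.5,1]])

```text
clock: 8.65
tool_pos: [0.5263, -0.2903, 0.1496]
orientation: [-180.0, 0.1, 162.1]
force: [-3.7, 3.0, 9.7]
opening: 0.0097
```

Emit:
carry_out(increments=[[0,0,-3,0,0,0.8,1],[0,0,-8,0,0,0.8,1],[0,0,-14,0,0,0.8,1],[0,0,-20,0,0,0.8,1],[0,0,-26,0,0,0.8,1],[0,0,-32,0,0,0.8,1],[0,0,-38,0,0,0.8,1],[0,0,-44,0,0,0.8,1],[0,0,-50,0,0,0.8,1],[0,0,-55,0,0,0.8,1],[0,0,-58,0,0,0.8,1],[0,0,-60,0,0,0.8,1],[0,0,-60,0,0,0.8,1]])

```text
clock: 10.28
tool_pos: [0.5266, -0.2904, 0.1496]
orientation: [179.9, 0.0, 102.0]
force: [-1.8, 1.0, 6.2]
opening: 0.0096
```

```bash
python3 - <<'E'
from h import *
o=ctrl.get_obs();print(o["orientation"].round(2),o["moment"].round(3),o["force"].round(1),o["joint_pos"].round(1),o["opening"])
E
```

```text
[1.7995e+02 4.0000e-02 1.0205e+02] [ 0.602  0.422 -0.004] [-1.8  1.   6.2] [-10.3  17.1 -15.    0.  -57.8 -67.7] 0.009568812480498581
```

Emit:
carry_out(increments=[[0,0,-2,0,0,0,1],[0,0,-5,0,0,0,1],[0,0,-8,0,0,0,1],[0,0,-10,0,0,0,1],[0,0,-12,0,0,0,1]])

```text
clock: 10.9
tool_pos: [0.5266, -0.2903, 0.1496]
orientation: [179.9, 0.0, 90.1]
force: [-2.5, 1.5, 7.6]
opening: 0.0098
```

```bash
python3 - <<'E'
from h import *
o=ctrl.get_obs();print(o["orientation"].round(2),o["moment"].round(3),o["force"].round(1),o["joint_pos"].round(1),o["opening"])
D=ctrl.snapshot("side");x,y=285,80
cv2.imwrite("pics/turn.png",cv2.resize(D["pixels"][y:y+75,x:x+100],None,fx=8,fy=8,interpolation=cv2.INTER_CUBIC))
E
```

```text
[1.7995e+02 4.0000e-02 9.0070e+01] [0.714 0.805 0.652] [-2.5  1.5  7.6] [-10.2  17.1 -15.    0.  -57.8 -79.7] 0.009821895910169959
```

View pics/turn.png

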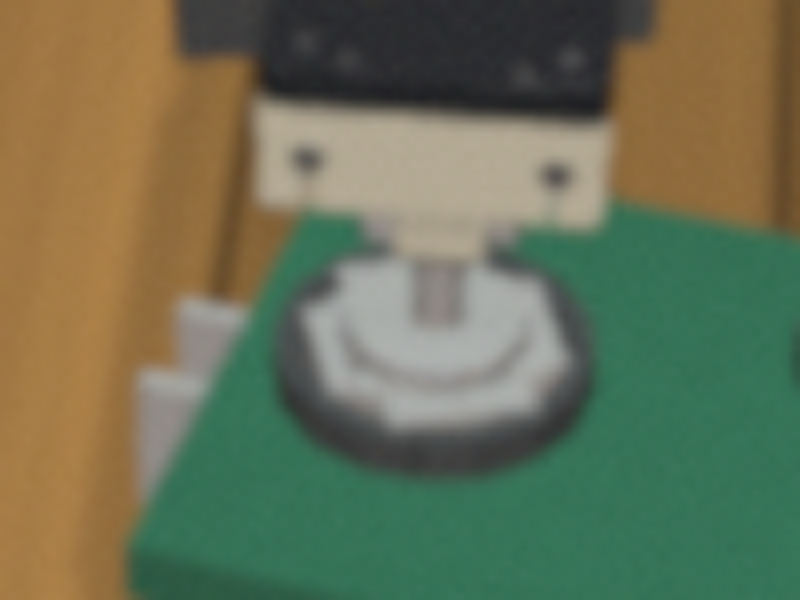

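The seated collar is at (437,330), and the moment about z rose to 0.65 N m, well above the 0.12 friction, so the rotor is at its stop. I'll push slightly further, relax the turn and draw the key up.

Emit:
carry_out(increments=[[0,0,-2,0,0,0,1],[0,0,-2,0,0,0,1],[0,0,4,0,0,1,1],[0,0,9,0,0,1,1],[0,0,9,0,0,2,1],[0,0,9,0,0,7,1],[0,0,9,0,0,15,1],[0,0,9,0,0,25,1],[0,0,9,0,0,38,1],[0,0,9,0,0,60,1],[0,0,9,0,0,90,1],[0,0,9,0,0,110,1],[0,0,9,0,0,110,1]])

```text
clock: 12.58
tool_pos: [0.5271, -0.2905, 0.2613]
orientation: [179.8, 0.1, 99.0]
force: [-0.4, -0.3, -2.3]
opening: 0.01
```

```bash
python3 - <<'E'
from h import *
o=ctrl.get_obs();print(o["orientation"].round(2),o["moment"].round(3),o["force"].round(1),o["tool_pos"].round(4),o["opening"])
D=ctrl.snapshot("side");x,y=285,80
a=cv2.imread("pics/side0.png")
r=lambda im:cv2.resize(im[y:y+75,x:x+100],(400,300),interpolation=cv2.INTER_CUBIC)
b=cv2.resize(D["pixels"][60:180,270:430],(800,600),interpolation=cv2.INTER_CUBIC)
b[300:,400:]=r(a)
cv2.imwrite("pics/out.png",b)
E
```

```text
[1.7978e+02 1.0000e-01 9.9040e+01] [ 0.061 -0.179  0.019] [-0.4 -0.3 -2.3] [ 0.5271 -0.2905  0.2613] 0.010025804894338146
```

View pics/out.png

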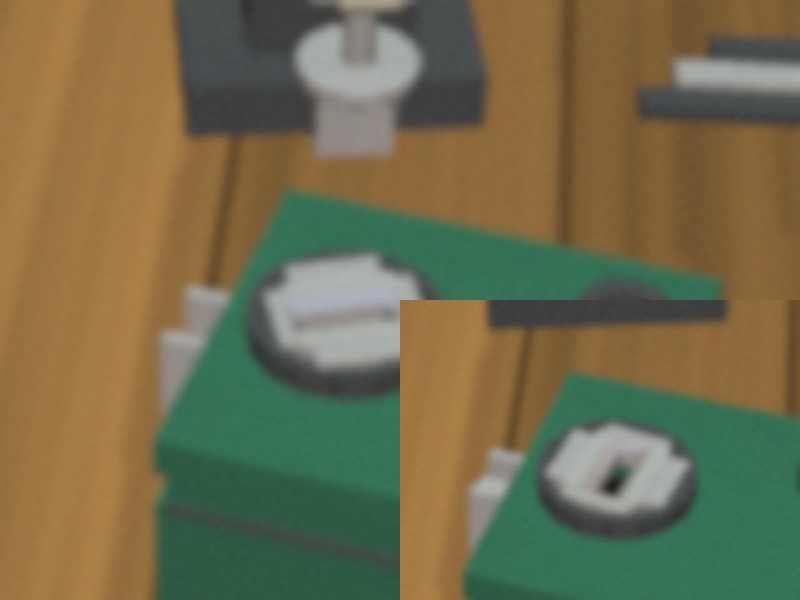

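The picture shows the key out of the lock, its flat blade at (355,130). The rotor slot at (345,305) has turned by about 60 degrees compared with the inset. Now I'll take the key to the tin.

Emit:
carry_out(increments=[[0,0,0,-5,20,0,1],[0,0,0,-13,65,0,1],[0,0,0,-22,120,0,1],[0,0,0,-32,180,-5,1],[0,0,0,-42,235,-20,1],[0,0,0,-50,280,-45,1],[0,0,0,-53,298,-75,1],[0,0,0,-53,300,-110,1],[0,0,0,-53,300,-140,1],[0,0,0,-53,300,-160,1],[0,0,0,-53,300,-172,1],[0,0,0,-53,300,-179,1],[0,0,0,-53,300,-179,1]])

```text
clock: 14.25
tool_pos: [0.473, 0.0098, 0.0798]
orientation: [-180.0, 0.0, 99.0]
force: [0.1, -0.7, -1.5]
opening: 0.0096
```

```bash
python3 - <<'E'
from h import *
o=ctrl.get_obs();print(o["orientation"].round(2),o["force"].round(1),o["tool_pos"].round(4),o["opening"])
D=ctrl.snapshot("side")
cv2.imwrite("pics/tin.png",cv2.resize(D["pixels"][170:320,260:460],(800,600),interpolation=cv2.INTER_CUBIC))
E
```

```text
[-1.7998e+02  1.0000e-02  9.9040e+01] [ 0.1 -0.7 -1.5] [0.473  0.0098 0.0798] 0.00963151501040785
```

View pics/tin.png

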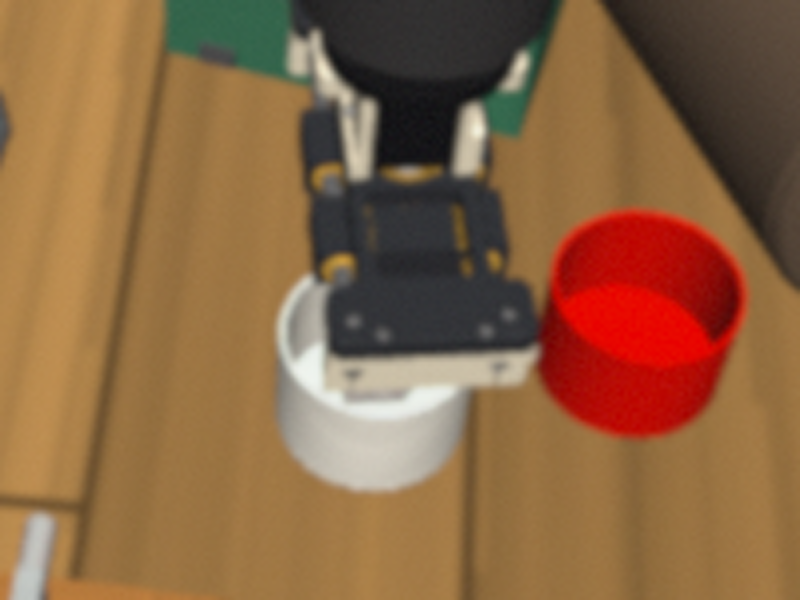

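The picture shows the key inside the white tin at (375,390), with the red one clear. I'll let go and withdraw.

Emit:
carry_out(increments=[[0,0,0,0,0,-2,1],[0,0,0,0,0,-3,1],[0,0,0,0,0,-3,0.4],[0,0,0,0,0,-3,0.4],[0,0,0,0,0,-3,0.4],[0,0,0,0,0,-3,0.4],[0,0,0,0,0,-3,0.4],[0,0,0,0,0,20,0.4],[0,0,0,0,0,60,0.4],[0,0,0,0,0,110,0.4],[0,0,0,0,10,150,0.4],[0,0,0,-20,50,180,0.4],[0,0,0,-45,105,190,0.4],[0,0,0,-70,160,190,0.4],[0,0,0,-95,220,190,0.4],[0,0,0,-120,275,190,0.4],[0,0,0,-135,315,190,0.4],[0,0,0,-140,340,190,0.4],[0,0,0,-140,340,190,0.4]])

```text
clock: 16.68
tool_pos: [0.3329, 0.351, 0.2694]
orientation: [-180.0, 0.0, 99.1]
force: [0.2, -0.2, -1.2]
opening: 0.0526
```

```bash
python3 - <<'E'
from h import *
T=ctrl.snapshot("top");D=ctrl.snapshot("side");o=ctrl.get_obs();print(o["tool_pos"].round(3),o["opening"],o["force"].round(1))
for n,s in(("T",T),("D",D)):
    for l in("key_flat","key_square"): print(n,l,[(np.round(d["centre"],3),round(d["confidence"],2)) for d in ctrl.search_frame(s,l)])
f=lambda im,x,y,w,h,W,H:cv2.resize(im[y:y+h,x:x+w],(W,H),interpolation=cv2.INTER_CUBIC)
t=T["pixels"];d=D["pixels"];q=np.zeros((600,800,3),np.uint8)
q[:300,:400]=f(t,130,165,140,105,400,300);q[:300,400:]=f(t,415,160,140,105,400,300);q[300:,:400]=f(t,280,205,100,75,400,300);q[300:,400:]=f(d,270,60,180,135,400,300)if 0 else np.hstack([f(cv2.imread("pics/top0.png"),465,170,60,90,200,300),f(d,310,210,100,150,200,300)])
cv2.imwrite("pics/fin.png",q)
print(fit([T],"key_square",SQ,(.599,.187),.06))
g=cv2.cvtColor(t,cv2.COLOR_BGR2GRAY);x,y=proj(T,[.526,-.29,.114])[0].round().astype(int)
c=cv2.resize(g[y-14:y+15,x-18:x+19],None,fx=8,fy=8,interpolation=cv2.INTER_CUBIC);k,l,st,ce=cv2.connectedComponentsWithStats((c<90).astype(np.uint8))
for i in range(1,k):
    if st[i,4]>1500:
        p=(np.argwhere(l==i)[:,::-1]+.5)/8-.5+[x-18,y-14];w=at_z(T,p,.114)[:,:2];print(st[i],cv2.minAreaRect((w*1000).astype(np.float32)))
E
```

```text
[0.333 0.349 0.27 ] 0.05282696074133319 [-0.6 -0.1 -0.7]
T key_flat [(array([0.471, 0.011, 0.045]), 0.88), (array([0.695, 0.232, 0.041]), 0.77), (array([ 0.523, -0.293,  0.115]), 0.73)]
T key_square [(array([0.595, 0.186, 0.067]), 0.85)]
D key_flat [(array([0.47 , 0.013, 0.058]), 0.93), (array([0.691, 0.235, 0.044]), 0.93)]
D key_square [(array([0.599, 0.192, 0.066]), 0.73), (array([ 0.532, -0.291,  0.117]), 0.21)]
(array([ 0.59807426,  0.18677993, -0.06641686]), np.float64(0.09081938160385583), 1)
[   0    0   41   70 1595] ((546.4219970703125, -262.2480773925781), (9.21279525756836, 16.14059066772461), 87.70433044433594)
[ 262    0   34   95 1848] ((541.939453125, -321.56304931640625), (7.585675239562988, 21.8123779296875), 87.5259780883789)
[  90   43   92  164 7737] ((525.1820068359375, -287.9930114746094), (37.98401641845703, 11.644153594970703), 16.459667205810547)
[ 264  170   32   62 1675] ((506.3674621582031, -320.2462463378906), (7.108582496643066, 14.20888900756836), 87.5030746459961)
```

View pics/fin.png

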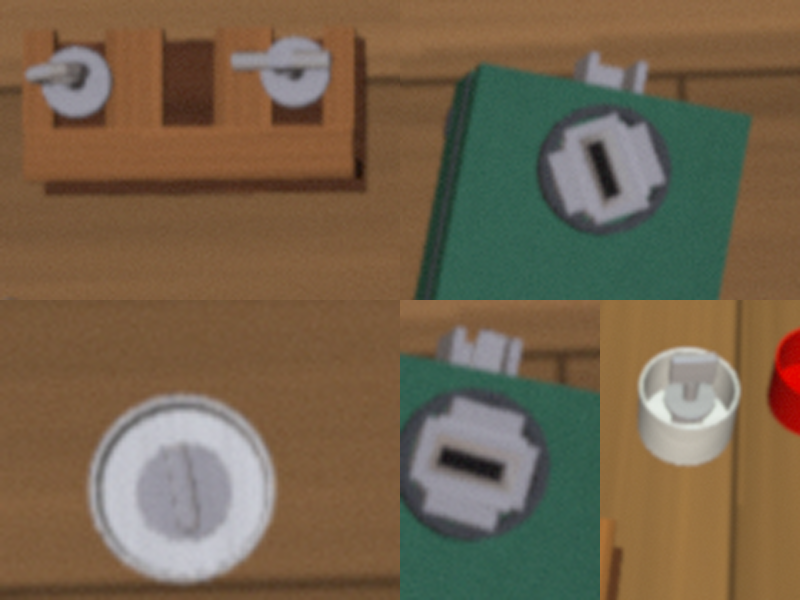

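```bash
python3 -c "
from plant import ctrl
print(ctrl.close_job())"
```

```text
the job is handed in; nothing more can be done
None
```

The lock is open, the flat key is in the white tin, and I handed the job in at about 17 s on the robot clock (limit 54 s); no verdict was reported.

**What I did:** I took the flat-bladed key from the middle gap, since the square bit can't enter the 12 mm slot. I seated it fully (10 N on the collar) and turned it clockwise to the stop, where the moment about z reached 0.65 N m against 0.12 N m of friction. I then backed off within the play, drew it out and let it down into the white tin.

**Last checks:**
- **Lock:** the slot had turned about 55°. With the starting angle somewhere between 0 and 0.1 rad, that agrees with the 1.05 rad stop. The latch tongue no longer shows between its two lugs.
- **Tin:** both cameras found the flat key inside the tin. It looked upright or nearly so, rather than leaning on the rim.
- **Rack:** the square key is still hanging upright in its gap. I didn't touch the spare, the blue key or the red tin.
- **Robot:** the gripper is empty and clear of everything.

**Disagreements:** the network placed the slot about 5 mm from my own pixel measurement. Mine proved right when the key went in without resistance. In the last pictures it also reported a false "key_flat" and "key_square" at the lock's rotor.

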